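# Pile the chip trays, then hold the case lid open

### The job

Get the chip trays ready to go into the storage case: stack the two loose black trays squarely on the one that already lies on the steel plate, edges flush, leaving that bottom tray where it is. Let go of the pile, and only then raise the grey case's lid with the gripper and hold it open at 60 degrees from closed; it falls shut if released, so finish while still holding it steady at that angle. Do not disturb the other things on the bench.

Things in the scene. Friction and masses are not known exactly. Their poses are not given: they have to be found in the camera images.
- tray_base: chip tray: a flat black plastic block 64 mm (own x) by 46 mm (own y) by 16 mm high, with a grid of small pockets on top; 50 to 100 g; origin at the centre of its underside. All three chip trays are alike. This one starts flat on the steel plate, its long side along the plate's; it is the bottom of the pile.
- tray_a: chip tray: a flat black plastic block 64 mm (own x) by 46 mm (own y) by 16 mm high, with a grid of small pockets on top; 50 to 100 g; origin at the centre of its underside. All three chip trays are alike. Loose, flat on the bench.
- tray_b: chip tray: a flat black plastic block 64 mm (own x) by 46 mm (own y) by 16 mm high, with a grid of small pockets on top; 50 to 100 g; origin at the centre of its underside. All three chip trays are alike. Loose, flat on the bench.
- plate: fixed steel transfer plate, 220 mm (own x) by 130 mm (own y), 6 mm thick, flat on the bench; origin at the centre of its underside. The bottom tray lies towards its -x end, a small gauge at its +x end.
- case: fixed grey plastic storage case, 170 mm (own x) by 150 mm (own y), 70 mm high, closed by a flat lid of the same size, 6 mm thick; origin at the centre of its underside. The lid is hinged along the case's +x edge (far from the robot) and its handle is near the -x edge.
- lid (a joint): opening angle of the case lid, rad: 0 shut (as it starts), growing as its -x edge rises; stop at 1.4. A light spring and the lid's weight (about 0.3 kg with the handle) shut it from any angle; about 2 N at the handle lifts it.
- lid_hinge (a point): point on the hinge axis at the middle of the case's width: 85 mm along the case's own +x from its centre and 70.5 mm above its underside. The hinge axis is the case's own y axis.
- lid_handle (a point): black bar handle of the lid: round bar 10 mm thick and 100 mm long along the case's own y, standing on two thin posts (45 mm either side of the middle, 8 mm thick). Origin at the middle of the bar; with the lid shut its axis is 140 mm nearer the case's -x side than the hinge axis and 46 mm above the hinge axis (40 mm above the lid's top). Its axes turn with the lid. The round bar can turn between the fingers as the lid swings.
- gauge: bystander: brass plug gauge, 26 mm across, 24 mm high, stands on the steel plate; origin under its centre.
- wafer_box: bystander: round white wafer box, 106 mm across, 22 mm high; origin under its centre.
- bottle: bystander: white bottle, 60 mm across, 150 mm high; origin under its centre.
- tweezers: bystander: steel tweezers, about 125 mm long, lying flat; origin near the middle.
- driver: bystander: screwdriver, 160 mm long, lying flat.
- bin: bystander: small grey open bin, 90 by 130 by 45 mm; origin under its centre.
- weight: bystander: steel weight with a knob, 40 mm across, 52 mm high; origin under its centre.
Not all that is in view belongs to the job. What is shaped like the tray_b but brown or turquoise is not meant. Leave any purple look-alike of the tray_a alone.

How it is judged (in metres and radians):
On the way, in this order (a step that is already met when the one before it is completed fails the run):
1. both loose trays lie squarely on the bottom tray, let go, while the case is still shut (((z of tray_a in the frame of tray_base between 0.013 and 0.019 m and z of tray_b in the frame of tray_base between 0.029 and 0.035 m) or (z of tray_b in the frame of tray_base between 0.013 and 0.019 m and z of tray_a in the frame of tray_base between 0.029 and 0.035 m)) and horizontal distance between each of tray_a, tray_b and tray_base below 0.006 m and angle between the x axis of each of tray_a, tray_b and the x axis of tray_base, either way round below 0.12 rad and angle between each of tray_a, tray_b, tray_base's own z axis and vertical below 0.06 rad and contact force between the fingers and tray_a below 0.1 N and contact force between the fingers and tray_b below 0.1 N and contact force between the fingers and tray_base below 0.1 N and linear speed of each of tray_a, tray_b below 0.02 m/s and distance of tray_base from where it was at the start of the episode below 0.03 m and value of joint lid below 0.05 rad), for 0.2 s.
2. the fingers hold the lid at 60 degrees (value of joint lid between 0.942 and 1.152 rad and velocity of joint lid between -0.1 and 0.1 rad/s and contact force between the fingers and lid above 0.4 N), for 0.2 s.
At the end, for the whole second after the job is handed in: Lid steady at 60 +/- 6 degrees, carried by the fingers (contact over 0.4 N). Trays in a level pile on the bottom one, any order, each within 6 mm and 0.12 rad of it (either way round), untouched and at rest; bottom tray within 30 mm of its start (all of step 2 and ((z of tray_a in the frame of tray_base between 0.013 and 0.019 m and z of tray_b in the frame of tray_base between 0.029 and 0.035 m) or (z of tray_b in the frame of tray_base between 0.013 and 0.019 m and z of tray_a in the frame of tray_base between 0.029 and 0.035 m)) and horizontal distance between each of tray_a, tray_b and tray_base below 0.006 m and angle between the x axis of each of tray_a, tray_b and the x axis of tray_base, either way round below 0.12 rad and angle between each of tray_a, tray_b, tray_base's own z axis and vertical below 0.06 rad and contact force between the fingers and tray_a below 0.1 N and contact force between the fingers and tray_b below 0.1 N and contact force between the fingers and tray_base below 0.1 N and linear speed of each of tray_a, tray_b below 0.02 m/s and distance of tray_base from where it was at the start of the episode below 0.03 m); the arm keeps its last pose, push and grip.
It fails at once if a bystander is pushed more than 40 mm from its place (distance of any of gauge, wafer_box, bottle, tweezers, driver, bin, weight from where it was at the start of the episode above 0.04 m).
It also fails if it takes over 67 s, if anything falls off the work surface, if the arm or the gripper's body presses on something with over 40 N, if the wrist force passes 120 N, or if a joint passes its speed limit or range.

### The arm

A 7-joint arm with a two-finger parallel gripper is mounted at the origin on the work surface. World frame = base frame: x ahead of the robot, y to its left, z up, the work surface at z = 0. Lengths are in mm, angles in rad, forces in N, time in s.
With the tool pointing down it reaches from about 400 to 925 mm from the base axis. Payload 5.6 kg.
Tool frame: the origin (TCP) lies midway between the tips of the shut fingers; the grasp point (between the pads) lies 19 mm behind it (robot.tcp_to_grasp is the distance from the TCP to the grasp point, in mm); y points along the fingers, x is the direction in which the jaws open and shut, and the axes are right-handed (so a half turn about y gives the same grasp; the last joint's range is limited). The gripper opens to 85 mm and grips with 20 to 120 N. Pads are 22 mm wide; open, the fingers measure 114 mm over their backs; the gripper's body (76 mm by 85 mm) begins 54 mm behind the grasp point. The pads swing forward as they close: fully open they stand 13 mm farther back than shut.
Start: joints at [1.175, 0.468, -0.012, 1.603, 0.006, 1.071, -0.056], TCP at [224.552, -609.987, 231.29] pointing down, gripper open.
Joint ranges: [-2.53, 2.53], [-0.31, 2.02], [-1.57, 1.55], [0.28, 2.44], [-1.29, 4.43], [0.15, 1.84], [-2.92, 2.92]. Speed limits (rad/s): [2.57, 2.57, 3.14, 3.14, 3.14, 3.14, 3.14].

### API

Orientations are given as a unit quaternion [x, y, z, w].
In Python, from bench import robot, vision, ticket gives the robot as it stands.
- The arm moves only by the tool step_arm, never from a script. Its argument "plan" is a list of rows, each an object with "travel": the shift along the tool's x, y, z in mm, a list of three; "twist": the turn, a rotation vector about the tool's x, y, z in rad, a list of three; "jaw": the opening, from 0 (shut) to 1 (fully open). In form: [{"travel": [dx, dy, dz], "twist": [rx, ry, rz], "jaw": jaw}, ...]. A call has 1 to 20 rows; each row shifts and turns the commanded pose from where the row before left it, along the tool's axes as they then stand; what a row does not reach is not made up. A row lasts 1/12 s, in which the tool goes at most 41.7 mm and 7.16 degrees, less where a joint would pass 70% of its speed; a pose out of reach is approached as far as the arm can. A call with a gripper value outside its range is refused whole. The fingers move at their own pace and stop on an object; "squeeze" is the grip in N (left out, the last holds). Time passes only in rows, so rows that do not move let the fingers close. It gives the time, the measured TCP pose, the force and the opening at its end, in the units of the state.
- robot.observe(): the state, without advancing time (a new reading comes with each control period).
- vision.grab_frame(name): name is "scene" or "top" or "wrist"; returns (picture, depth): 400x640x3 uint8, red, green, blue; 400x640 float32, mm along the optical axis (not along the pixel's ray), 0 where there is no reading.
- vision.calibration(name): a dict with "K" (3x3 intrinsics, pixels), "world_from_camera" (4x4, takes a point from camera to world coordinates). Camera axes: x right, y down, z forward; pixel columns grow to the right and rows downward; lengths in mm; the calibration is good to about 2 mm. The wrist camera is an equidistant fisheye: a pixel r from the principal point sees the ray r / f radians off the axis. A picture is of the moment at which its call begins: read the wrist's pose just before it. calibration takes no time and is no camera call; for the wrist camera it gives the pose at the moment of the call.
- ticket.hand_in(): hands the job in, once; it reports no verdict.
The state is a dict: "time_s": time; "joints": joint angles; "qd": joint speeds; "joint_torque": joint torques, N m; "position": TCP position; "ee_rot": TCP orientation; "ft_force": force on the tool from outside, world axes, zero at the start; "moment": the same for the moment, N m; "grip_width": opening from 0.0 (shut) to 1.0 (fully open).
Only numpy, scipy, OpenCV 4.12 (cv2) and the standard library are available. Lean on these libraries where they do the work, as an engineer would, in place of code of your own. Each camera call takes 0.05 s, during which the arm holds its last target. There are 200 camera calls.

## Working session

There is one attempt and no reset: what is moved stays moved. The work goes in short steps, Python scripts to look and compute and a tool call to move; the robot and the scene stay as the last step left them, time stands still between calls to the robot, and variables do not carry over. Pictures are saved under pics/ and viewed, about 8 in all and at most 12, crops included, and the job is handed in when it is done.

Besides the shell and the picture viewer there is one more tool, called after ">>>" as a command line: name --argument value ..., lists and objects as JSON in quotes. step_arm: Moves the arm, as the interface text tells. Its arguments: {"type":"object","properties":{"plan":{"type":"array","items":{"type":"object","properties":{"travel":{"type":"array","items":{"type":"number"}},"twist":{"type":"array","items":{"type":"number"}},"jaw":{"type":"number"}}}},"squeeze":{"type":"number"}},"required":["plan"]}

```bash
ls; mkdir -p pics; cat > h.py <<'E'
import numpy as np, cv2
from scipy.spatial.transform import Rotation as R
from bench import robot, vision, ticket
def grab(n):
    c=vision.calibration(n); p,d=vision.grab_frame(n)
    return p,d,np.array(c["K"]),np.array(c["world_from_camera"])
def ray(uv,K,T,fish=False):
    x=(uv[0]-K[0,2])/K[0,0]; y=(uv[1]-K[1,2])/K[1,1]
    if fish:
        r=np.hypot(x,y); s=np.sin(r)/max(r,1e-9); v=np.array([x*s,y*s,np.cos(r)])
    else: v=np.array([x,y,1.])
    return T[:3,3],T[:3,:3]@v
def onplane(uv,z,K,T,fish=False):
    o,v=ray(uv,K,T,fish); return o+v*(z-o[2])/v[2]
def cloud(d,K,T):
    v,u=np.mgrid[:d.shape[0],:d.shape[1]]
    P=np.stack([(u-K[0,2])/K[0,0]*d,(v-K[1,2])/K[1,1]*d,d],-1)
    return P@T[:3,:3].T+T[:3,3]
def save(n,p): cv2.imwrite("pics/"+n+".png",cv2.cvtColor(p,cv2.COLOR_RGB2BGR))
E
python3 - <<'E'
from h import *
for n in("top","scene"):
    p,d,K,T=grab(n); save(n+"0",p); np.savez(n+"0.npz",p=p,d=d,K=K,T=T); print(n,K.round(1).tolist(),T.round(3).tolist(),(d>0).mean())
print(robot.observe(), vision.calibration("wrist"))
E
```

```text
pics
top [[411.5, 0.0, 314.3], [0.0, 411.5, 202.9], [0.0, 0.0, 1.0]] [[0.015, -0.996, 0.083, 452.434], [-1.0, -0.013, 0.015, 8.899], [-0.014, -0.083, -0.996, 1681.513], [0.0, 0.0, 0.0, 1.0]] 0.9958515625
scene [[424.1, 0.0, 323.3], [0.0, 424.1, 202.1], [0.0, 0.0, 1.0]] [[-0.5, 0.571, -0.651, 1383.078], [0.866, 0.312, -0.391, 503.352], [-0.02, -0.759, -0.65, 903.713], [0.0, 0.0, 0.0, 1.0]] 0.99358203125
{'time_s': 0.1, 'joints': array([ 1.17501627,  0.46832086, -0.01161684,  1.60356019,  0.00600856,
        1.071418  , -0.05625375]), 'qd': array([-0.00022328, -0.00167502,  0.00062123, -0.0029838 ,  0.00049762,
        0.00025519, -0.00078637]), 'joint_torque': array([ 1.33543035e-03, -5.33520663e+01,  2.19170091e-02, -2.51966393e+01,
        1.15040556e-02,  4.36363189e-03, -4.16472983e-05]), 'position': array([ 224.3417873 , -609.49869294,  230.40113764]), 'ee_rot': array([-0.5796773 ,  0.40501159, -0.40399577,  0.58028206]), 'ft_force': array([1.03836487, 0.09244978, 0.0753448 ]), 'moment': array([-0.02338915, -0.02744838,  0.0033464 ]), 'grip_width': 0.9974088061086531} {'K': array([[309.70691629,   0.        , 320.49525355],
       [  0.        , 309.70691629, 198.7215286 ],
       [  0.        ,   0.        ,   1.        ]]), 'world_from_camera': array([[ 3.46169579e-01, -8.98066665e-01, -2.71372231e-01,
         2.93917834e+02],
       [-9.38168139e-01, -3.32195365e-01, -9.74001133e-02,
        -5.84496590e+02],
       [-2.67680246e-03,  2.88309737e-01, -9.57533462e-01,
         3.72143872e+02],
       [ 0.00000000e+00,  0.00000000e+00,  0.00000000e+00,
         1.00000000e+00]])}
```

View pics/top0.png

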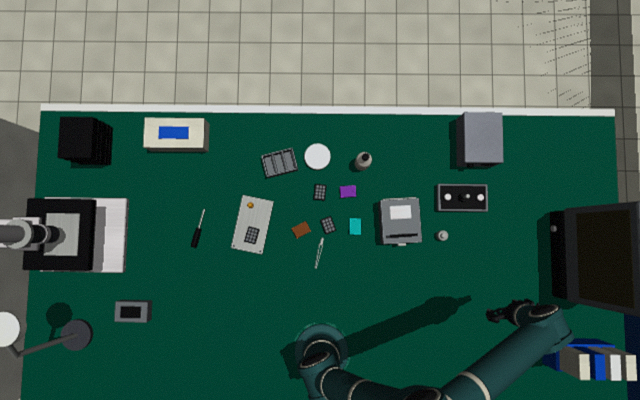

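View pics/scene0.png

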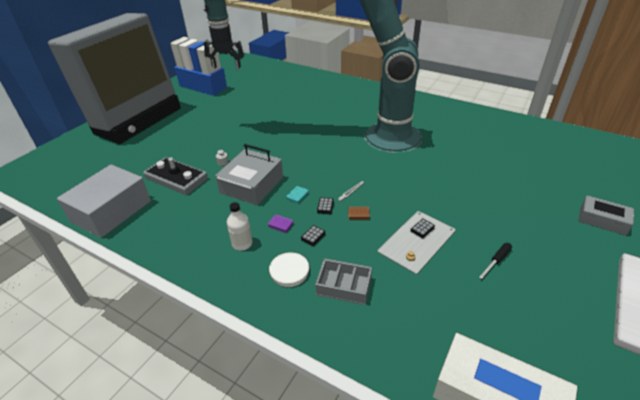

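Top view: the black candidates are at (319,192) and (327,226) on the bench, and (252,235) on the plate. Decoys: brown (301,229), turquoise (355,226), purple (348,191). The case is at (400,220) with its handle bar at (402,238). The scene view agrees, with the loose black trays at (313,236) and (326,205).

```bash
python3 - <<'E'
from h import *
crops=[]
for n in("top","scene"):
    z=np.load(n+"0.npz"); p,d,K,T=z["p"],z["d"],z["K"],z["T"]
    P=cloud(d,K,T)
    hsv=cv2.cvtColor(p,cv2.COLOR_RGB2HSV)
    def rep(name,m):
        nn,l,s,c=cv2.connectedComponentsWithStats(m.astype(np.uint8))
        for i in range(1,nn):
            if s[i,4]>25:
                Q=P[l==i]; 
                if Q[:,0].min()<250 or abs(Q[:,1]).max()>550 or Q[:,0].max()>950: continue
                print(n,name,c[i].round(1),s[i,4],"z%.0f"%np.median(Q[:,2]),"at",onplane(c[i],16,K,T).round(0),Q.min(0).round(0),Q.max(0).round(0))
    rep("black",(hsv[...,2]<70)&(hsv[...,1]<90))
    rep("tall",(P[...,2]>30)&(P[...,2]<200))
    r=(P[...,0]>300)&(P[...,0]<900)&(abs(P[...,1])<450)
    v,u=np.nonzero(r&(P[...,2]<200)&(P[...,2]>-20)); 
    c=p[150:270,230:430] if n=="top" else p[140:260,210:410]
    crops.append(cv2.resize(c,(800,480) if 0 else (750,300*3//2),interpolation=cv2.INTER_CUBIC)[:, :])
save("crop0",crops[0])
E
```

```text
top black [287.2 163.1] 87 z10 at [754. 148.  16.] [452.   9.  -4.] [ 811.  226. 1682.]
top black [280.3 157.7] 36 z10 at [776. 176.  16.] [732. 158.  -3.] [798. 206.  34.]
top black [364.8 156.8] 43 z149 at [ 784. -170.   16.] [ 748. -168.  116.] [ 772. -145.  158.]
top black [269.4 159.8] 35 z8 at [767. 221.  16.] [452.   9.  -1.] [ 788.  254. 1682.]
top black [359.2 166.2] 55 z37 at [ 744. -147.   16.] [ 731. -175.   -8.] [ 776. -128.   78.]
top black [317.4 193.8] 44 z15 at [629.  22.  16.] [605.  -5.  -3.] [670.  36.  24.]
top black [436.9 197.6] 31 z18 at [ 620. -462.   16.] [ 452. -465.   -8.] [ 670.    9. 1682.]
top black [380.3 222.6] 104 z35 at [ 515. -233.   16.] [ 429. -252.   -8.] [ 598. -224.   74.]
top black [326.7 224. ] 47 z16 at [506. -17.  16.] [452. -47.  -1.] [ 535.    9. 1682.]
top black [251.5 235.1] 67 z22 at [458. 286.  16.] [426. 259.   4.] [490. 317.  30.]
top black [195.7 237. ] 80 z25 at [446. 513.  16.] [410.   9.  13.] [ 483.  527. 1682.]
top black [401.3 235.4] 84 z117 at [ 465. -318.   16.] [ 458. -366.   70.] [ 470. -246.  130.]
top tall [279.2 161.4
[... 399 characters left out ...]
16.] [ 461. -351.  118.] [ 475. -256.  128.]
scene black [196.1 184.5] 114 z16 at [ 623. -458.   16.] [ 570. -464.    4.] [ 671. -454.   28.]
scene black [234.3 206.9] 68 z150 at [ 652. -269.   16.] [ 748. -169.  138.] [ 773. -141.  154.]
scene black [322.2 273.8] 34 z29 at [753. 115.  16.] [734. 113.  17.] [794. 130.  39.]
scene tall [249.5 172.5] 2196 z77 at [ 481. -339.   16.] [ 426. -381.   30.] [ 616. -218.  128.]
scene tall [221.2 155.3] 78 z38 at [ 445. -499.   16.] [ 447. -498.   30.] [ 488. -451.   56.]
scene tall [238.2 225.4] 708 z93 at [ 713. -203.   16.] [ 732. -182.   30.] [ 790. -124.  154.]
scene tall [343.6 278.3] 745 z41 at [738. 172.  16.] [693. 107.  30.] [811. 255.  50.]
```

View pics/crop0.png

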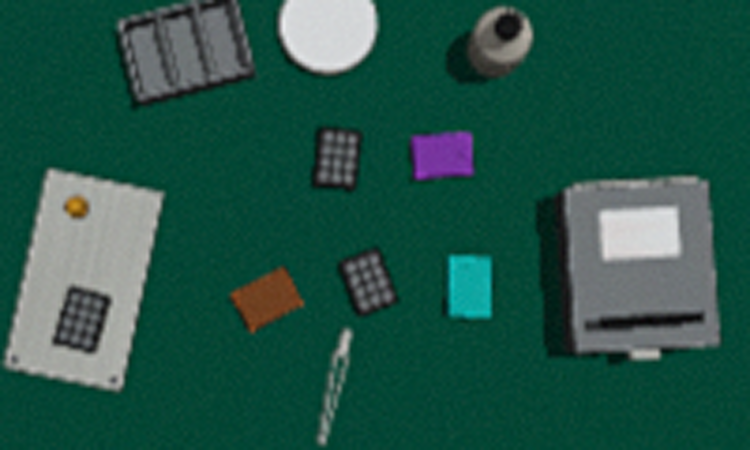

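Clear: the loose black gridded trays are at crop (337,158) and (368,282), the bottom one at (82,320) on the plate; the purple, brown and turquoise blocks are plain decoys. Next are closer wrist looks.

```bash
cat >> h.py <<'E'
def delta(pos,jaw_deg):
    """TCP target (mm) with tool down and tool x at jaw_deg (mod 180) in the world; prints twist then travel in tool axes after the twist"""
    s=robot.observe(); M=R.from_quat(s["ee_rot"]).as_matrix()
    x=M[:,0]; cur=np.arctan2(x[1],x[0]); 
    d=(np.radians(jaw_deg)-cur+np.pi/2)%np.pi-np.pi/2
    a=cur+d; X=np.array([np.cos(a),np.sin(a),0]); Y=np.array([0,0,-1.]); G=np.stack([X,Y,np.cross(X,Y)],1)
    tw=R.from_matrix(M.T@G).as_rotvec()
    print("cur jaw deg %.2f pos"%np.degrees(cur),s["position"].round(1),"t",round(s["time_s"],2),"| twist",tw.round(4),"travel after",(G.T@(np.array(pos)-s["position"])).round(1),"j",s["joints"].round(2))
E
python3 - <<'E'
from h import *
print(R.from_quat(robot.observe()["ee_rot"]).as_matrix().round(3))
delta([480,60,300],-70); delta([480,60,300],90)
E
```

```text
[[ 0.346 -0.001  0.938]
 [-0.938  0.002  0.346]
 [-0.002 -1.    -0.   ]]
cur jaw deg -69.79 pos [ 224.3 -609.5  230.4] t 0.1 | twist [ 0.0001  0.0037 -0.0017] travel after [-541.7  -69.6  469.2] j [ 1.18  0.47 -0.01  1.6   0.01  1.07 -0.06]
cur jaw deg -69.79 pos [ 224.3 -609.5  230.4] t 0.1 | twist [ 0.0004  0.3528 -0.0016] travel after [-669.5  -69.6  255.7] j [ 1.18  0.47 -0.01  1.6   0.01  1.07 -0.06]
```

>>> step_arm --plan '[{"travel":[0,-35,0],"twist":[0,0.118,0],"jaw":1},{"travel":[0,-35,0],"twist":[0,0.118,0],"jaw":1},{"travel":[0,0,0],"twist":[0,0.117,0],"jaw":1},{"travel":[-38,0,14],"twist":[0,0,0],"jaw":1},{"travel":[-38,0,14],"twist":[0,0,0],"jaw":1},{"travel":[-38,0,14],"twist":[0,0,0],"jaw":1},{"travel":[-38,0,14],"twist":[0,0,0],"jaw":1},{"travel":[-38,0,14],"twist":[0,0,0],"jaw":1},{"travel":[-38,0,14],"twist":[0,0,0],"jaw":1},{"travel":[-38,0,14],"twist":[0,0,0],"jaw":1},{"travel":[-38,0,14],"twist":[0,0,0],"jaw":1},{"travel":[-38,0,14],"twist":[0,0,0],"jaw":1},{"travel":[-38,0,14],"twist":[0,0,0],"jaw":1},{"travel":[-38,0,14],"twist":[0,0,0],"jaw":1},{"travel":[-38,0,14],"twist":[0,0,0],"jaw":1},{"travel":[-38,0,14],"twist":[0,0,0],"jaw":1},{"travel":[-38,0,14],"twist":[0,0,0],"jaw":1},{"travel":[-38,0,14],"twist":[0,0,0],"jaw":1},{"travel":[-38,0,14],"twist":[0,0,0],"jaw":1},{"travel":[-38,0,14],"twist":[0,0,0],"jaw":1}]'

```text
time_s: 1.77
position: [462.8, 37.8, 301.3]
ee_rot: [0.5, -0.5, 0.5, -0.5]
ft_force: [1.6, -1.1, -0.5]
grip_width: 0.999
```

>>> step_arm --plan '[{"travel":[-35,0,9],"twist":[0,0,0],"jaw":1},{"travel":[-35,0,9],"twist":[0,0,0],"jaw":1},{"travel":[0,0,0],"twist":[0,0,0],"jaw":1},{"travel":[0,0,0],"twist":[0,0,0],"jaw":1},{"travel":[0,0,0],"twist":[0,0,0],"jaw":1}]'

```text
time_s: 2.18
position: [480.4, 105.3, 300.7]
ee_rot: [0.5, -0.5, 0.5, -0.499]
ft_force: [0.4, -0.3, -0.5]
grip_width: 0.996
```

```bash
python3 - <<'E'
from h import *
p,d,K,T=grab("wrist"); save("w1",p); np.savez("w1.npz",p=p,d=d,K=K,T=T); print((d>0).mean(),np.percentile(d,[5,50,95]))
delta([505,-17,250],-90)
E
```

```text
0.99378125 [ 63.99562016 424.34054565 570.83484497]
cur jaw deg -90.11 pos [480.5 104.6 300.8] t 2.23 | twist [ 0.0009 -0.0019  0.0009] travel after [121.6  50.8  24.5] j [ 0.23  0.18 -0.57  1.87  0.11  1.13 -1.95]
```

View pics/w1.png

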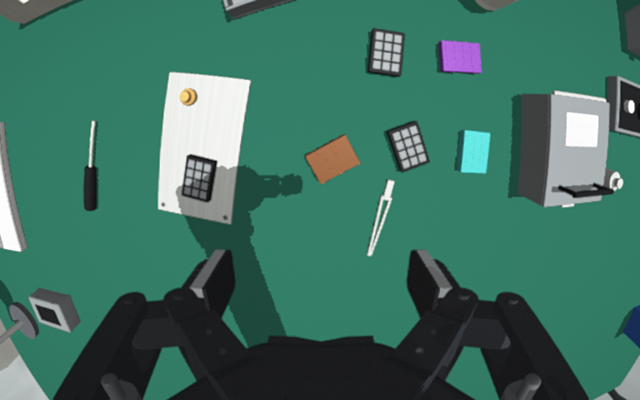

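Wrist view: base tray (199,177) on the plate, loose black trays (386,51) and (408,146), brown (332,158), turquoise (474,151), purple (460,57), case handle (585,190).

```bash
cat >> h.py <<'E'
def fcloud(d,K,T):
    v,u=np.mgrid[:d.shape[0],:d.shape[1]]
    q=np.stack([u,v],-1).reshape(-1,1,2).astype(float)
    x=(q[:,0,0]-K[0,2])/K[0,0]; y=(q[:,0,1]-K[1,2])/K[1,1]; r=np.hypot(x,y)+1e-9
    t=np.tan(np.minimum(r,1.4))/r
    P=np.stack([x*t,y*t,np.ones_like(x)],-1)*d.reshape(-1,1)
    return (P@T[:3,:3].T+T[:3,3]).reshape(*d.shape,3)
def trays(p,d,K,T,zmax=70):
    """top faces of black gridded blocks in a wrist view: list of (centre xyz, long-axis deg, size, pixel)"""
    P=fcloud(d,K,T); hsv=cv2.cvtColor(p,cv2.COLOR_RGB2HSV); out=[]
    m=((hsv[...,1]<60)&(hsv[...,2]<110)&(P[...,2]>8)&(P[...,2]<zmax)&(P[...,0]>350)).astype(np.uint8)
    m=cv2.morphologyEx(m,cv2.MORPH_CLOSE,np.ones((9,9),np.uint8))
    for c in cv2.findContours(m,cv2.RETR_EXTERNAL,cv2.CHAIN_APPROX_NONE)[0]:
        if cv2.contourArea(c)<400: continue
        b=np.zeros_like(m); cv2.drawContours(b,[c],-1,1,-1); Q=P[b>0]
        zt=np.percentile(Q[:,2],80); top=(b>0)&(abs(P[...,2]-zt)<4)
        cc=max(cv2.findContours(top.astype(np.uint8),cv2.RETR_EXTERNAL,cv2.CHAIN_APPROX_NONE)[0],key=cv2.contourArea)
        W=np.array([onplane(q,zt,K,T,True)[:2] for q in cc[:,0].astype(float)],np.float32)
        (cx,cy),(w,h),a=cv2.minAreaRect(W)
        if w<h: a+=90
        if not 40<max(w,h)<90: continue
        out.append((np.array([cx,cy,zt]),(a+90)%180-90,sorted((w,h)),cc[:,0].mean(0)))
        print("tray c",np.round([cx,cy,zt],1),"long deg %.1f"%out[-1][1],"size",np.round(sorted((w,h)),1),"px",cc[:,0].mean(0).round())
    return out
E
python3 - <<'E'
from h import *
z=np.load("w1.npz"); trays(z["p"],z["d"],z["K"],z["T"])
E
```

```text
tray c [445.7 509.6  24.3] long deg -13.9 size [17.8 77.3] px [ 88. 189.]
tray c [457.9 286.2  22.2] long deg -16.6 size [46.5 65. ] px [198. 178.]
tray c [503.1 -19.3  16. ] long deg 21.5 size [45.1 62.4] px [408. 146.]
tray c [635.5  15.4  15.9] long deg -5.5 size [45.1 63. ] px [386.  52.]
tray c [698.4 210.4  40.6] long deg 86.4 size [15.  46.2] px [239.   5.]
```

Sizes and heights agree with the text: loose tops at 16 mm, base top at 22 mm. Now the close second view over the nearer tray.

>>> step_arm --plan '[{"travel":[0,0,0],"twist":[0,-0.122,0],"jaw":1},{"travel":[0,0,0],"twist":[0,-0.122,0],"jaw":1},{"travel":[0,0,0],"twist":[0,-0.122,0],"jaw":1},{"travel":[20.5,30,-4],"twist":[0,0,0],"jaw":1},{"travel":[20.5,30,-4],"twist":[0,0,0],"jaw":1},{"travel":[20.5,30,-4],"twist":[0,0,0],"jaw":1},{"travel":[20.5,30,-4],"twist":[0,0,0],"jaw":1},{"travel":[20.5,30,-4],"twist":[0,0,0],"jaw":1},{"travel":[20.5,30,-4],"twist":[0,0,0],"jaw":1},{"travel":[0,0,0],"twist":[0,0,0],"jaw":0.92},{"travel":[0,0,0],"twist":[0,0,0],"jaw":0.92},{"travel":[0,0,0],"twist":[0,0,0],"jaw":0.92}]'

```text
time_s: 3.23
position: [502.5, -18.0, 121.8]
ee_rot: [-0.582, 0.401, -0.401, 0.582]
ft_force: [-0.3, 0.1, 0.1]
grip_width: 0.922
```

```bash
python3 - <<'E'
from h import *
p,d,K,T=grab("wrist"); save("w2",p); o=trays(p,d,K,T)
c=min(o,key=lambda t:np.hypot(*(t[0][:2]-[503,-19])))
delta([*c[0][:2],2],c[1]-90)
# two-view height of B: w1 ray and w2 ray through the top-face centres
E
python3 - <<'E'
from h import *
z=np.load("w1.npz"); K,T1=z["K"],z["T"]
E
```

```text
tray c [504.2 -20.5  15.9] long deg 21.0 size [44.2 63. ] px [324. 195.]
tray c [458.9 283.6  22.1] long deg -14.5 size [47.3 64.5] px [ 44. 139.]
tray c [ 732.9 -151.9   59.9] long deg 79.3 size [14.6 46.3] px [567.  19.]
tray c [635.8  14.2  15.9] long deg -5.0 size [45.1 63.9] px [342.  34.]
cur jaw deg -69.06 pos [503.  -17.3 122.4] t 3.28 | twist [-0.0019 -0.0018  0.0008] travel after [  3.4 120.4   0. ] j [ 0.37  0.43 -0.48  2.02  0.28  0.75 -1.49]
```

>>> step_arm --plan '[{"travel":[3,30,0],"twist":[0,0,0],"jaw":0.92},{"travel":[0,30,0],"twist":[0,0,0],"jaw":0.92},{"travel":[0,30,0],"twist":[0,0,0],"jaw":0.92},{"travel":[0,19,0],"twist":[0,0,0],"jaw":0.92},{"travel":[0,10,0],"twist":[0,0,0],"jaw":0.92},{"travel":[0,0,0],"twist":[0,0,0],"jaw":0.92},{"travel":[0,0,0],"twist":[0,0,0],"jaw":0.45},{"travel":[0,0,0],"twist":[0,0,0],"jaw":0.3},{"travel":[0,0,0],"twist":[0,0,0],"jaw":0.3},{"travel":[0,0,0],"twist":[0,0,0],"jaw":0.3},{"travel":[0,0,0],"twist":[0,0,0],"jaw":0.3},{"travel":[0,0,0],"twist":[0,0,0],"jaw":0.3}]' --squeeze 30

```text
time_s: 4.28
position: [504.8, -20.2, 4.1]
ee_rot: [-0.582, 0.4, -0.402, 0.583]
ft_force: [-0.7, 0.4, 6.6]
grip_width: 0.53
```

```bash
python3 - <<'E'
from h import *
s=robot.observe(); print(s["position"],s["ft_force"],s["grip_width"])
p,d,K,T=grab("wrist"); save("w3",p); trays(p,d,K,T)
E
```

```text
[504.8279741  -20.22615855   4.07571846] [-0.65043624  0.39698345  6.58827627] 0.530146909647504
tray c [494.8  22.9  60.4] long deg -23.9 size [25.6 45.2] px [207. 310.]
tray c [609.9  11.1  15.7] long deg -67.3 size [26.4 52.4] px [340.  18.]
```

>>> step_arm --plan '[{"travel":[0,-15,0],"twist":[0,0,0],"jaw":0.3},{"travel":[0,-30,0],"twist":[0,0,0],"jaw":0.3},{"travel":[0,-30,0],"twist":[0,0,0],"jaw":0.3},{"travel":[0,-25,0],"twist":[0,0.106,0],"jaw":0.3},{"travel":[0,0,0],"twist":[0,0.106,0],"jaw":0.3},{"travel":[0,0,0],"twist":[0,0.106,0],"jaw":0.3},{"travel":[0,0,0],"twist":[0,0.106,0],"jaw":0.3},{"travel":[0,0,0],"twist":[0,0.106,0],"jaw":0.3},{"travel":[0,0,0],"twist":[0,0.106,0],"jaw":0.3}]'

```text
time_s: 5.08
position: [503.8, -20.4, 103.4]
ee_rot: [0.426, -0.564, 0.564, -0.427]
ft_force: [0.2, 0.1, -0.3]
grip_width: 0.531
```

>>> step_arm --plan '[{"travel":[-22,-2,-15.6],"twist":[0,0,0],"jaw":0.3},{"travel":[-22,-2,-15.6],"twist":[0,0,0],"jaw":0.3},{"travel":[-22,-2,-15.6],"twist":[0,0,0],"jaw":0.3},{"travel":[-22,-2,-15.6],"twist":[0,0,0],"jaw":0.3},{"travel":[-22,-2,-15.6],"twist":[0,0,0],"jaw":0.3},{"travel":[-22,-2,-15.6],"twist":[0,0,0],"jaw":0.3},{"travel":[-22,-2,-15.6],"twist":[0,0,0],"jaw":0.3},{"travel":[-22,-2,-15.6],"twist":[0,0,0],"jaw":0.3},{"travel":[-22,-2,-15.6],"twist":[0,0,0],"jaw":0.3},{"travel":[-22,-2,-15.6],"twist":[0,0,0],"jaw":0.3},{"travel":[-22,-2,-15.6],"twist":[0,0,0],"jaw":0.3},{"travel":[-22,-2,-15.6],"twist":[0,0,0],"jaw":0.3},{"travel":[0,0,0],"twist":[0,0,0],"jaw":0.3},{"travel":[0,0,0],"twist":[0,0,0],"jaw":0.3},{"travel":[0,0,0],"twist":[0,0,0],"jaw":0.3}]'

```text
time_s: 6.33
position: [393.7, 283.5, 126.7]
ee_rot: [0.428, -0.563, 0.563, -0.428]
ft_force: [0.1, 0.3, -0.6]
grip_width: 0.526
```

```bash
python3 - <<'E'
from h import *
s=robot.observe(); print(s["position"],s["ft_force"],s["grip_width"])
p,d,K,T=grab("wrist"); save("w4",p); np.savez("w4.npz",p=p,d=d,K=K,T=T); trays(p,d,K,T,170)
delta([458,285,60],-105.5)
E
```

```text
[393.69526799 283.50599476 126.67432504] [ 0.06509971  0.30448115 -0.62882336] 0.526351651543182
tray c [394.3 285.9 139.7] long deg -15.2 size [54.7 62.8] px [317. 260.]
tray c [444.6 509.5  24.2] long deg -14.3 size [19.3 77.4] px [ 95. 207.]
tray c [457.6 287.9  22. ] long deg -15.4 size [44.5 62.6] px [295. 125.]
cur jaw deg -105.57 pos [393.9 283.  126.5] t 6.38 | twist [-0.0006 -0.0011  0.0005] travel after [-19.1  66.5  61.2] j [-0.34  0.38 -0.42  2.06  0.23  0.74 -2.74]
```

View pics/w4.png

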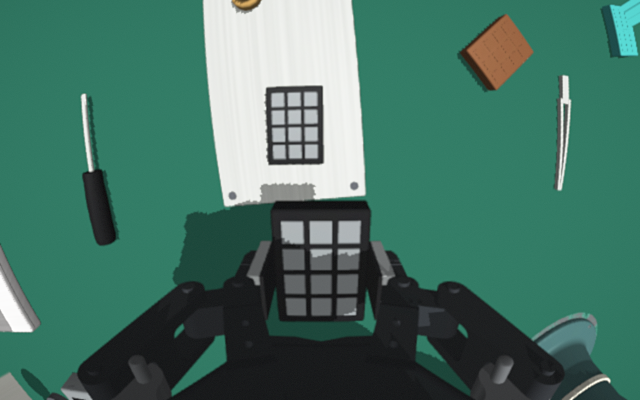

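Base tray is clear at (295,125), and the held tray is level between the pads with its corners near (274,219), (369,219), (366,319) and (278,319). I'll measure both in this one view so the camera bias cancels.

```bash
python3 - <<'E'
from h import *
z=np.load("w4.npz"); p,d,K,T=z["p"],z["d"],z["K"],z["T"]
C=np.array([onplane(q,139.0,K,T,True) for q in [(274,219),(369,219),(366,319),(278,319)]]); print(C.round(1),C.mean(0))
print("sides",[np.linalg.norm(C[i]-C[(i+1)%4]).round(1) for i in range(4)])
g=cv2.cvtColor(p,cv2.COLOR_RGB2GRAY); 
for r in (230,275,305): print(r,g[r,255:292].tolist(),g[r,355:390].tolist())
P=fcloud(d,K,T); print("held z",np.percentile(P[240:300,290:350,2],[10,50,90]))
# plate direction from its long edges
hsv=cv2.cvtColor(p,cv2.COLOR_RGB2HSV); m=((hsv[...,1]<40)&(hsv[...,2]>190)&(P[...,2]<12)&(P[...,1]<450)).astype(np.uint8)
for name,side in(("left",0),("right",-1)):
    L=[]
    for r in range(20,180,4):
        u=np.nonzero(m[r,180:400])[0]
        if len(u)>50: L.append(onplane((180+u[side],r),6,K,T,True)[:2])
    vx,vy,x0,y0=cv2.fitLine(np.array(L,np.float32),cv2.DIST_HUBER,0,.01,.01).ravel(); print(name,np.degrees(np.arctan2(vy,vx)),x0,y0)
E
```

```text
[[423.8 297.  139. ]
 [412.4 255.8 139. ]
 [357.  268.8 139. ]
 [369.4 313.7 139. ]] [390.67019965 283.82542026 139.        ]
sides [np.float64(42.7), np.float64(57.0), np.float64(46.5), np.float64(56.9)]
230 [59, 59, 57, 59, 58, 58, 58, 58, 59, 58, 57, 59, 58, 59, 59, 58, 49, 35, 37, 42, 42, 42, 42, 39, 37, 65, 126, 165, 179, 181, 179, 179, 179, 180, 179, 179, 180] [179, 180, 181, 180, 161, 111, 56, 37, 40, 42, 42, 41, 41, 38, 48, 83, 99, 104, 101, 101, 102, 101, 101, 101, 101, 101, 99, 102, 101, 100, 100, 101, 102, 101, 100]
275 [107, 105, 104, 91, 64, 35, 24, 22, 23, 20, 20, 20, 21, 21, 21, 22, 20, 18, 21, 21, 18, 23, 24, 23, 26, 23, 21, 20, 41, 76, 87, 88, 87, 87, 87, 86, 85] [96, 95, 85, 51, 25, 23, 24, 25, 24, 22, 23, 22, 21, 25, 22, 22, 23, 22, 21, 23, 22, 25, 21, 24, 23, 22, 40, 88, 126, 143, 144, 131, 111, 106, 108]
305 [25, 26, 24, 25, 26, 24, 28, 40, 41, 41, 37, 30, 20, 19, 22, 31, 51, 58, 58, 59, 58, 53, 38, 25, 20, 25, 24, 23, 24, 23, 44, 77, 97, 102, 101, 101, 102] [94, 60, 36, 38, 38, 39, 40, 39, 35, 52, 90, 102, 101, 100, 102, 90, 48, 21, 22, 23, 29, 38, 39, 40, 39, 30, 32, 32, 32, 29, 31, 29, 28, 31, 28]
held z [137.24960674 138.03442192 138.79048837]
left -10.760366 508.09344 352.42593
right -10.791571 465.37302 230.55461
```

```bash
python3 - <<'E'
from h import *
z=np.load("w4.npz"); p,d,K,T=z["p"],z["d"],z["K"],z["T"]
P=fcloud(d,K,T); g=cv2.cvtColor(p,cv2.COLOR_RGB2GRAY)
for r in list(range(199,224,2))+list(range(312,326,2)): print(r,g[r,300],P[r,300].round(1),P[r,340].round(1))
s=np.array([393.9,283.0]); L=np.array([np.cos(np.radians(-15.4)),np.sin(np.radians(-15.4))]); N=np.array([-L[1],L[0]])
for q,zz in(((320.5,230),138),((320.5,305),138)): a=onplane(q,zz,K,T,True)[:2]-s; print("lat",a@N)
b=np.array([457.6,287.9])-s; print("base rel long,lat",b@L,b@N)
E
```

```text
199 132 [393.5 302.6   6.1] [381.9 268.6  -0.9]
201 42 [425.  285.3 125.5] [419.5 266.6 124.1]
203 16 [424.5 285.3 127. ] [420.1 266.8 129. ]
205 20 [425.2 284.8 132.7] [420.5 266.9 133.2]
207 20 [424.8 284.8 134.3] [420.  267.2 134.5]
209 29 [424.8 284.6 137.3] [419.7 267.3 136.4]
211 38 [423.9 284.8 137.5] [419.4 267.5 138.2]
213 44 [422.8 285.2 137. ] [418.3 267.8 137.8]
215 42 [422.3 285.2 138.2] [417.2 268.  137.2]
217 41 [421.2 285.6 137.6] [416.  268.3 136.6]
219 39 [420.  286.  136.8] [415.1 268.5 136.7]
221 119 [419.6 286.1 138.3] [414.6 268.7 137.8]
223 181 [418.1 286.6 136.6] [414.  268.9 138.6]
312 102 [371.1 300.9 138.7] [365.3 281.  138.5]
314 97 [369.1 301.6 137.9] [363.8 281.3 138.2]
316 35 [368.5 301.7 138.8] [362.6 281.6 138.4]
318 21 [366.9 302.3 138.4] [361.3 281.9 138.4]
320 24 [364.3 303.2 136.7] [358.6 282.5 136.7]
322 52 [256.3 345.1  -1. ] [ 2.453e+02  3.026e+02 -2.000e-01]
324 59 [2.544e+02 3.457e+02 1.000e-01] [2.428e+02 3.032e+02 3.000e-01]
lat 0.5474606150858777
lat 0.5856198943258624
base rel long,lat 60.1116522740275 21.63999216465685
```

>>> step_arm --plan '[{"travel":[-7,20,20.8],"twist":[0,0,0],"jaw":0.3},{"travel":[-7,20,20.8],"twist":[0,0,0],"jaw":0.3},{"travel":[-7,20,20.8],"twist":[0,0,0],"jaw":0.3},{"travel":[0,10,0],"twist":[0,0,0],"jaw":0.3},{"travel":[0,10,0],"twist":[0,0,0],"jaw":0.3},{"travel":[0,0,0],"twist":[0,0,0],"jaw":0.3},{"travel":[0,0,0],"twist":[0,0,0],"jaw":0.3},{"travel":[0,0,0],"twist":[0,0,0],"jaw":0.3}]'

```text
time_s: 7.05
position: [458.8, 287.8, 47.0]
ee_rot: [-0.428, 0.563, -0.563, 0.428]
ft_force: [-0.2, 0.9, -0.8]
grip_width: 0.53
```

```bash
python3 - <<'E'
from h import *
L=np.array([np.cos(np.radians(-15.4)),np.sin(np.radians(-15.4))]); N=np.array([-L[1],L[0]])
t=np.array([393.9,283.0])+62.4*L+21.1*N; print(t)
delta([*t,27],-105.4); print(robot.observe()["ft_force"])
p,d,K,T=grab("wrist"); save("w5",p); np.savez("w5.npz",p=p,d=d,K=K,T=T)
E
```

```text
[459.6627873 286.7717113]
cur jaw deg -105.45 pos [458.8 287.8  47. ] t 7.05 | twist [-0.0003 -0.0009 -0.0005] travel after [ 0.8 20.   1.1] j [-0.35  0.58 -0.34  1.97  0.32  0.64 -2.74]
[-0.18431406  0.88638692 -0.79059436]
```

View pics/w5.png

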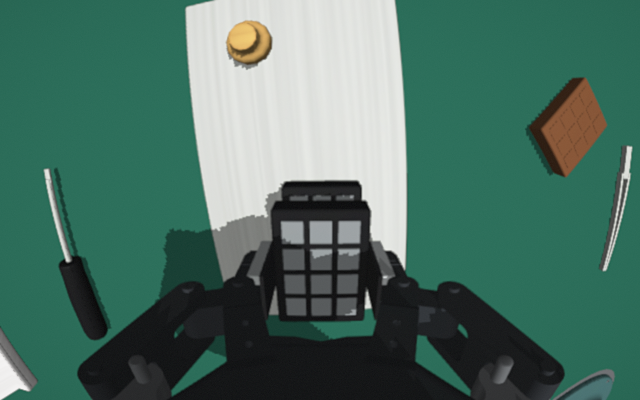

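The base tray's front shows at columns 282-361 (centre 321.5) behind the held tray's 271-369 (centre 320.5), so it is laterally aligned. Quick check of the front edges along the long axis.

```bash
python3 - <<'E'
from h import *
z=np.load("w5.npz"); p,d,K,T=z["p"],z["d"],z["K"],z["T"]
P=fcloud(d,K,T); L=np.array([np.cos(np.radians(-15.4)),np.sin(np.radians(-15.4))]); N=np.array([-L[1],L[0]])
s=np.array([458.8,287.8])
for r in range(178,216,2): q=np.median(P[r,310:330],0); print(r,"long %.1f z %.1f"%((q[:2]-s)@L,q[2]))
g=cv2.cvtColor(p,cv2.COLOR_RGB2GRAY); print(g[186,275:370].tolist())
E
```

```text
178 long 31.8 z 5.1
180 long 30.7 z 5.2
182 long 31.0 z 12.5
184 long 30.7 z 15.4
186 long 30.6 z 20.3
188 long 29.9 z 21.1
190 long 28.6 z 21.2
192 long 27.5 z 21.0
194 long 26.2 z 21.0
196 long 25.2 z 21.3
198 long 24.3 z 21.4
200 long 30.1 z 44.8
202 long 29.6 z 46.9
204 long 29.9 z 50.7
206 long 29.8 z 52.9
208 long 29.6 z 56.0
210 long 29.1 z 57.5
212 long 28.5 z 57.9
214 long 27.5 z 58.1
[222, 224, 228, 227, 228, 214, 154, 82, 36, 17, 19, 20, 19, 20, 20, 19, 23, 21, 23, 24, 20, 22, 23, 21, 22, 22, 22, 26, 22, 22, 21, 21, 21, 24, 22, 25, 24, 25, 25, 26, 22, 27, 22, 25, 24, 27, 25, 24, 24, 23, 24, 27, 25, 26, 27, 22, 26, 28, 25, 25, 26, 27, 26, 26, 28, 28, 29, 27, 28, 28, 27, 26, 28, 30, 26, 29, 28, 25, 28, 28, 28, 27, 28, 22, 23, 58, 135, 211, 228, 225, 224, 225, 225, 227, 229]
```

>>> step_arm --plan '[{"travel":[0.5,0,1],"twist":[0,0,0],"jaw":0.3},{"travel":[0,8,0],"twist":[0,0,0],"jaw":0.3},{"travel":[0,6,0],"twist":[0,0,0],"jaw":0.3},{"travel":[0,4,0],"twist":[0,0,0],"jaw":0.3},{"travel":[0,1.5,0],"twist":[0,0,0],"jaw":0.3},{"travel":[0,0,0],"twist":[0,0,0],"jaw":0.3},{"travel":[0,0,0],"twist":[0,0,0],"jaw":0.3}]'

```text
time_s: 7.68
position: [459.9, 287.0, 26.5]
ee_rot: [-0.428, 0.563, -0.563, 0.428]
ft_force: [1.0, 0.4, -0.0]
grip_width: 0.529
```

>>> step_arm --plan '[{"travel":[0,1,0],"twist":[0,0,0],"jaw":0.3},{"travel":[0,0,0],"twist":[0,0,0],"jaw":0.3},{"travel":[0,0,0],"twist":[0,0,0],"jaw":0.3}]'

```text
time_s: 7.93
position: [460.0, 287.1, 26.1]
ee_rot: [0.428, -0.563, 0.563, -0.428]
ft_force: [-1.8, -0.6, 4.4]
grip_width: 0.527
```

>>> step_arm --plan '[{"travel":[0,0,0],"twist":[0,0,0],"jaw":0.6},{"travel":[0,0,0],"twist":[0,0,0],"jaw":0.7},{"travel":[0,0,0],"twist":[0,0,0],"jaw":0.85},{"travel":[0,0,0],"twist":[0,0,0],"jaw":0.85},{"travel":[0,-10,0],"twist":[0,0,0],"jaw":0.85},{"travel":[0,-30,0],"twist":[0,0,0],"jaw":0.92},{"travel":[0,-35,0],"twist":[0,0,0],"jaw":0.92},{"travel":[0,-35,0],"twist":[0,0,0],"jaw":0.92},{"travel":[0,0,0],"twist":[0,0,0],"jaw":0.92},{"travel":[0,0,0],"twist":[0,0,0],"jaw":0.92}]'

```text
time_s: 8.77
position: [461.5, 287.8, 138.6]
ee_rot: [0.426, -0.563, 0.563, -0.43]
ft_force: [-1.1, 0.2, -1.4]
grip_width: 0.923
```

```bash
python3 - <<'E'
from h import *
p,d,K,T=grab("wrist"); save("w6",p); np.savez("w6.npz",p=p,d=d,K=K,T=T); trays(p,d,K,T)
P=fcloud(d,K,T); s=robot.observe()["position"][:2]; L=np.array([np.cos(np.radians(-15.4)),np.sin(np.radians(-15.4))])
N=np.array([-L[1],L[0]])
for r in range(112,176,3): q=np.median(P[r,312:328],0); print(r,"%.1f %.1f"%((q[:2]-s)@L,q[2]),end="; ")
delta([635.7,14.8,125],-95)
E
```

```text
tray c [445.7 508.8  24.3] long deg -14.0 size [19.8 78.1] px [129. 259.]
tray c [459.1 287.8  37.9] long deg -15.0 size [45.5 63.3] px [322. 201.]
tray c [804.5 598.1  17.5] long deg 54.6 size [28.  67.3] px [18.  7.]
112 71.7 5.6; 115 69.3 5.5; 118 66.4 5.1; 121 63.8 5.5; 124 61.0 5.2; 127 58.4 5.1; 130 55.7 5.3; 133 53.0 5.1; 136 50.6 5.2; 139 47.6 4.9; 142 45.0 5.4; 145 42.2 4.9; 148 39.5 4.9; 151 36.8 4.9; 154 34.0 5.2; 157 31.5 5.1; 160 29.6 10.3; 163 28.9 23.1; 166 28.9 36.5; 169 26.5 37.2; 172 24.6 37.1; 175 21.8 37.9; cur jaw deg -105.50 pos [460.5 286.9 136.9] t 8.82 | twist [-0.0018 -0.1832 -0.001 ] travel after [255.8  11.9 198.3] j [-0.29  0.45 -0.4   1.93  0.24  0.81 -2.67]
```

View pics/w6.png

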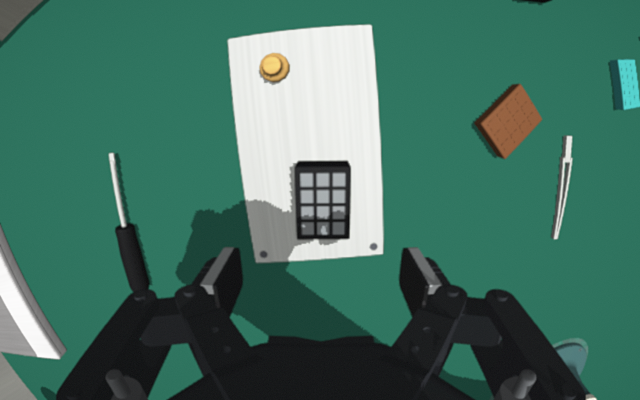

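The second layer is flush: one outline at (322,201), front faces within about 1 mm. Now the other loose tray.

>>> step_arm --plan '[{"travel":[0,0,0],"twist":[0,-0.0916,0],"jaw":0.92},{"travel":[0,0,0],"twist":[0,-0.0916,0],"jaw":0.92},{"travel":[25.6,1.2,19.8],"twist":[0,0,0],"jaw":0.92},{"travel":[25.6,1.2,19.8],"twist":[0,0,0],"jaw":0.92},{"travel":[25.6,1.2,19.8],"twist":[0,0,0],"jaw":0.92},{"travel":[25.6,1.2,19.8],"twist":[0,0,0],"jaw":0.92},{"travel":[25.6,1.2,19.8],"twist":[0,0,0],"jaw":0.92},{"travel":[25.6,1.2,19.8],"twist":[0,0,0],"jaw":0.92},{"travel":[25.6,1.2,19.8],"twist":[0,0,0],"jaw":0.92},{"travel":[25.6,1.2,19.8],"twist":[0,0,0],"jaw":0.92},{"travel":[25.6,1.2,19.8],"twist":[0,0,0],"jaw":0.92},{"travel":[25.6,1.2,19.8],"twist":[0,0,0],"jaw":0.92},{"travel":[0,0,0],"twist":[0,0,0],"jaw":0.92},{"travel":[0,0,0],"twist":[0,0,0],"jaw":0.92},{"travel":[0,0,0],"twist":[0,0,0],"jaw":0.92}]'

```text
time_s: 10.07
position: [633.8, 15.1, 122.2]
ee_rot: [-0.478, 0.522, -0.52, 0.477]
ft_force: [-1.1, 1.1, 1.0]
grip_width: 0.921
```

```bash
python3 - <<'E'
from h import *
p,d,K,T=grab("wrist"); save("w7",p); o=trays(p,d,K,T)
c=min(o,key=lambda t:np.hypot(*(t[0][:2]-[635.7,14.8])))
delta([*c[0][:2],3.5],c[1]-90)
E
```

```text
tray c [637.9  13.8  16. ] long deg -5.2 size [44.3 61.9] px [322. 191.]
tray c [ 752.8 -137.8   60.4] long deg 18.0 size [26.2 58.6] px [510.  46.]
cur jaw deg -94.90 pos [633.8  16.  122.7] t 10.12 | twist [ 0.0025  0.0045 -0.0006] travel after [  1.9 119.2   4.3] j [ 0.19  0.6  -0.37  1.71  0.26  0.89 -1.94]
```

>>> step_arm --plan '[{"travel":[1.9,30,2],"twist":[0,0,0],"jaw":0.92},{"travel":[0,30,0],"twist":[0,0,0],"jaw":0.92},{"travel":[0,30,0],"twist":[0,0,0],"jaw":0.92},{"travel":[0,19,0],"twist":[0,0,0],"jaw":0.92},{"travel":[0,9,0],"twist":[0,0,0],"jaw":0.92},{"travel":[0,0,0],"twist":[0,0,0],"jaw":0.92},{"travel":[0,0,0],"twist":[0,0,0],"jaw":0.45},{"travel":[0,0,0],"twist":[0,0,0],"jaw":0.3},{"travel":[0,0,0],"twist":[0,0,0],"jaw":0.3},{"travel":[0,0,0],"twist":[0,0,0],"jaw":0.3},{"travel":[0,0,0],"twist":[0,0,0],"jaw":0.3},{"travel":[0,0,0],"twist":[0,0,0],"jaw":0.3}]'

```text
time_s: 11.12
position: [638.2, 12.9, 7.8]
ee_rot: [0.477, -0.521, 0.522, -0.479]
ft_force: [-1.1, 0.6, 6.2]
grip_width: 0.527
```

>>> step_arm --plan '[{"travel":[0,-15,0],"twist":[0,0,0],"jaw":0.3},{"travel":[0,-30,0],"twist":[0,0,0],"jaw":0.3},{"travel":[0,-35,0],"twist":[0,0.09,0],"jaw":0.3},{"travel":[0,-35,0],"twist":[0,0.09,0],"jaw":0.3},{"travel":[-18.2,-1.3,-25.5],"twist":[0,0,0],"jaw":0.3},{"travel":[-18.2,-1.3,-25.5],"twist":[0,0,0],"jaw":0.3},{"travel":[-18.2,-1.3,-25.5],"twist":[0,0,0],"jaw":0.3},{"travel":[-18.2,-1.3,-25.5],"twist":[0,0,0],"jaw":0.3},{"travel":[-18.2,-1.3,-25.5],"twist":[0,0,0],"jaw":0.3},{"travel":[-18.2,-1.3,-25.5],"twist":[0,0,0],"jaw":0.3},{"travel":[-18.2,-1.3,-25.5],"twist":[0,0,0],"jaw":0.3},{"travel":[-18.2,-1.3,-25.5],"twist":[0,0,0],"jaw":0.3},{"travel":[-18.2,-1.3,-25.5],"twist":[0,0,0],"jaw":0.3},{"travel":[-18.2,-1.3,-25.5],"twist":[0,0,0],"jaw":0.3},{"travel":[-18.2,-1.3,-25.5],"twist":[0,0,0],"jaw":0.3},{"travel":[-18.2,-1.3,-25.5],"twist":[0,0,0],"jaw":0.3},{"travel":[0,0,0],"twist":[0,0,0],"jaw":0.3},{"travel":[0,0,0],"twist":[0,0,0],"jaw":0.3},{"travel":[0,0,0],"twist":[0,0,0],"jaw":0.3}]'

```text
time_s: 12.7
position: [399.8, 303.6, 137.0]
ee_rot: [0.429, -0.562, 0.562, -0.429]
ft_force: [-0.0, 0.2, -1.3]
grip_width: 0.526
```

```bash
cat >> h.py <<'E'
def edges(p,d,K,T,s,a=-15.2,cols=(312,328)):
    P=fcloud(d,K,T); L=np.array([np.cos(np.radians(a)),np.sin(np.radians(a))])
    for r in range(100,330,3):
        q=np.median(P[r,cols[0]:cols[1]],0); print("%d:%.1f/%.1f"%(r,(q[:2]-s[:2])@L,q[2]),end=" ")
    print()
E
python3 - <<'E'
from h import *
s=robot.observe()["position"]
p,d,K,T=grab("wrist"); save("w8",p); np.savez("w8.npz",p=p,d=d,K=K,T=T); trays(p,d,K,T,170); print(s,robot.observe()["grip_width"])
delta([459.5,287.3,60],-105.2); edges(p,d,K,T,s)
E
```

```text
tray c [400.7 305.2 145.5] long deg -16.1 size [56.1 63.3] px [319. 256.]
tray c [444.7 509.4  24.3] long deg -14.1 size [20.2 77.4] px [115. 205.]
tray c [458.1 288.1  37.9] long deg -14.9 size [45.2 62.2] px [320. 126.]
[399.82047593 303.55708336 137.03257161] 0.5301377151660244
cur jaw deg -105.39 pos [400.2 303.  136.8] t 12.75 | twist [-0.001  -0.0033  0.0003] travel after [-0.4 76.8 61.3] j [-0.36  0.39 -0.43  2.02  0.23  0.78 -2.76]
100:80.3/37.1 103:78.0/37.7 106:75.6/37.5 109:73.3/37.3 112:71.0/37.6 115:68.6/37.5 118:66.3/37.2 121:64.0/37.4 124:61.6/37.6 127:59.2/36.7 130:57.0/37.6 133:54.7/37.0 136:52.2/37.4 139:49.8/37.4 142:47.5/37.9 145:45.0/37.3 148:42.6/37.5 151:40.5/37.5 154:38.0/37.6 157:35.6/37.4 160:33.0/36.7 163:30.7/37.1 166:22.3/5.2 169:19.7/5.6 172:16.9/5.1 175:13.8/5.1 178:11.2/5.2 181:8.5/4.8 184:5.8/5.5 187:2.9/5.6 190:-0.1/5.3 193:-3.0/5.1 196:-5.7/5.5 199:30.7/135.9 202:30.5/140.0 205:30.4/143.9 208:29.2/144.7 211:27.5/144.2 214:26.2/144.3 217:24.7/144.6 220:23.4/144.6 223:22.0/145.0 226:20.3/145.0 229:18.6/144.9 232:17.3/144.8 235:15.8/145.0 238:13.9/144.5 241:12.6/144.3 244:11.1/145.1 247:9.5/145.1 250:7.7/144.8 253:6.3/145.0 256:4.7/145.1 259:2.9/144.6 262:1.2/144.9 265:-0.7/144.6 268:-2.6/144.3 271:-4.0/144.8 274:-5.6/144.9 277:-7.3/145.1 280:-9.3/144.7 283:-11.0/144.7 286:-13.0/144.7 289:-15.1/144.4 292:-16.8/144.5 295:-18.3/144.9 298:-20.0/144.8 301:-22.4/144.7 304:-24.1/145.0 307:-26.4/144.9 310:-28.7/144.4 313:-30.9/144.6 316:-148.0/-0.8 319:-152.4/-0.7 322:-157.0/-0.4 325:-161.7/-0.5 328:-166.0/-0.7
```

>>> step_arm --plan '[{"travel":[0,15,20],"twist":[0,0,0],"jaw":0.3},{"travel":[0,15,20],"twist":[0,0,0],"jaw":0.3},{"travel":[0,15,20.5],"twist":[0,0,0],"jaw":0.3},{"travel":[0,15,0],"twist":[0,0,0],"jaw":0.3},{"travel":[0,11,0],"twist":[0,0,0],"jaw":0.3},{"travel":[0,0,0],"twist":[0,0,0],"jaw":0.3},{"travel":[0,0,0],"twist":[0,0,0],"jaw":0.3},{"travel":[0,0,0],"twist":[0,0,0],"jaw":0.3}]'

```text
time_s: 13.42
position: [457.7, 288.4, 66.0]
ee_rot: [-0.429, 0.562, -0.562, 0.429]
ft_force: [-0.7, 0.3, -1.5]
grip_width: 0.527
```

```bash
python3 - <<'E'
from h import *
s=robot.observe()["position"]; print(s,robot.observe()["ft_force"])
p,d,K,T=grab("wrist"); save("w9",p); P=fcloud(d,K,T); L=np.array([np.cos(np.radians(-15.2)),np.sin(np.radians(-15.2))])
for r in range(170,220,2): q=np.median(P[r,312:328],0); print("%d:%.1f/%.1f"%(r,(q[:2]-s[:2])@L,q[2]),end=" ")
g=cv2.cvtColor(p,cv2.COLOR_RGB2GRAY)
for r in range(180,204,4): u=np.nonzero(g[r,240:400]<90)[0]+240; print(r,u.min(),u.max())
print(g[204,262:285].tolist(),g[204,355:380].tolist())
E
```

```text
[457.67170818 288.36700062  66.02984112] [-0.65985084  0.28646871 -1.5227219 ]
170:32.8/5.2 172:32.6/10.2 174:32.0/13.8 176:32.0/20.0 178:31.9/24.7 180:32.3/31.4 182:32.1/36.2 184:31.3/36.9 186:30.0/37.1 188:28.9/37.0 190:27.9/37.6 192:26.7/37.4 194:25.4/37.6 196:24.2/37.6 198:30.6/62.9 200:30.9/66.9 202:30.6/68.8 204:30.7/72.2 206:29.8/73.1 208:29.1/73.4 210:28.1/73.5 212:27.1/73.6 214:26.2/73.2 216:25.0/73.3 218:24.3/73.7 180 284 358
184 283 360
188 282 360
192 282 360
196 278 360
200 275 366
[229, 228, 230, 226, 194, 146, 132, 133, 133, 129, 109, 69, 28, 19, 24, 24, 25, 24, 26, 23, 22, 26, 26] [20, 16, 21, 16, 21, 20, 24, 18, 20, 21, 19, 17, 12, 61, 144, 209, 233, 235, 234, 233, 233, 232, 232, 232, 235]
```

View pics/w9.png

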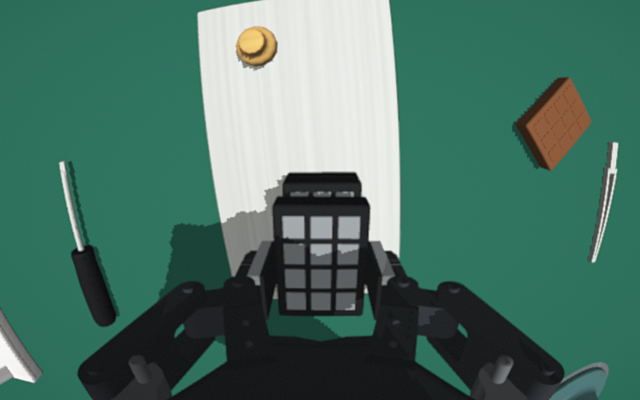

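The held tray (columns 272-368) sits about 1.4 mm short of the pile front (rows 173-183) and 0.5 mm left, so I'll correct that and lower.

>>> step_arm --plan '[{"travel":[0.5,0,1.4],"twist":[0,0,0],"jaw":0.3},{"travel":[0,8,0],"twist":[0,0,0],"jaw":0.3},{"travel":[0,6,0],"twist":[0,0,0],"jaw":0.3},{"travel":[0,4,0],"twist":[0,0,0],"jaw":0.3},{"travel":[0,1.5,0],"twist":[0,0,0],"jaw":0.3},{"travel":[0,0.5,0],"twist":[0,0,0],"jaw":0.3},{"travel":[0,0,0],"twist":[0,0,0],"jaw":0.3},{"travel":[0,0,0],"twist":[0,0,0],"jaw":0.3}]'

```text
time_s: 14.13
position: [458.5, 286.9, 45.8]
ee_rot: [0.429, -0.562, 0.562, -0.429]
ft_force: [-2.1, -2.2, 8.3]
grip_width: 0.526
```

>>> step_arm --plan '[{"travel":[0,-0.5,0],"twist":[0,0,0],"jaw":0.3},{"travel":[0,0,0],"twist":[0,0,0],"jaw":0.6},{"travel":[0,0,0],"twist":[0,0,0],"jaw":0.7},{"travel":[0,0,0],"twist":[0,0,0],"jaw":0.85},{"travel":[0,0,0],"twist":[0,0,0],"jaw":0.85},{"travel":[0,-10,0],"twist":[0,0,0],"jaw":0.85},{"travel":[0,-30,0],"twist":[0,0,0],"jaw":0.92},{"travel":[0,-35,0],"twist":[0,0,0],"jaw":0.92},{"travel":[0,-35,0],"twist":[0,0,0],"jaw":0.92},{"travel":[0,0,0],"twist":[0,0,0],"jaw":0.92},{"travel":[0,0,0],"twist":[0,0,0],"jaw":0.92},{"travel":[0,0,0],"twist":[0,0,0],"jaw":0.92}]'

```text
time_s: 15.13
position: [458.8, 286.9, 156.1]
ee_rot: [0.429, -0.562, 0.562, -0.429]
ft_force: [-0.4, -0.3, -0.2]
grip_width: 0.919
```

```bash
python3 - <<'E'
from h import *
s=robot.observe()["position"]
p,d,K,T=grab("wrist"); save("w10",p); trays(p,d,K,T); P=fcloud(d,K,T); L=np.array([np.cos(np.radians(-15.2)),np.sin(np.radians(-15.2))])
for r in range(150,186,2): q=np.median(P[r,312:328],0); print("%d:%.1f/%.1f"%(r,(q[:2]-s[:2])@L,q[2]),end=" ")
for r in (162,166,170,174): 
  g=cv2.cvtColor(p,cv2.COLOR_RGB2GRAY); u=np.nonzero(g[r,270:380]<90)[0]+270; print(r,u.min(),u.max())
# case from top/scene clouds + wrist w1
for n in("top0","scene0"):
    z=np.load(n+".npz"); Q=cloud(z["d"],z["K"],z["T"]); g=cv2.cvtColor(z["p"],cv2.COLOR_RGB2GRAY)
    R_=(Q[...,0]>400)&(Q[...,0]<640)&(Q[...,1]>-400)&(Q[...,1]<-210)
    lid=Q[R_&(abs(Q[...,2]-76)<5)]; (c,wh,a)=cv2.minAreaRect(lid[:,:2].astype(np.float32)); print(n,"lid",c,wh,a,np.median(lid[:,2]))
    bar=Q[R_&(Q[...,2]>110)&(Q[...,2]<135)]; (c,wh,a)=cv2.minAreaRect(bar[:,:2].astype(np.float32)); print("bar",c,wh,a,bar[:,2].mean(),len(bar),bar.mean(0))
E
```

```text
tray c [446.1 509.5  24.3] long deg -14.1 size [19.5 78.7] px [134. 250.]
tray c [457.7 288.   53.9] long deg -15.5 size [45.1 63.5] px [320. 199.]
tray c [806.2 607.4  26.5] long deg 54.8 size [31.4 76.3] px [17.  9.]
150:34.2/5.3 152:32.1/4.8 154:31.1/10.6 156:30.3/18.1 158:30.8/32.6 160:30.8/42.4 162:30.1/48.0 164:29.2/53.0 166:27.8/52.8 168:26.0/53.0 170:24.5/53.3 172:23.0/53.9 174:21.1/53.7 176:19.6/53.7 178:17.9/53.8 180:16.3/53.5 182:14.6/53.4 184:12.7/53.2 162 293 346
166 292 348
170 292 347
174 293 347
top0 lid (526.0873413085938, -304.0505065917969) (175.14181518554688, 150.6277618408203) 4.015263080596924 76.29571936853154
bar (468.24029541015625, -307.04913330078125) (9.836304664611816, 99.14236450195312) 4.044442653656006 120.05056452268859 74 [ 468.18868335 -307.6596552   120.05056452]
scene0 lid (521.59814453125, -301.0491027832031) (182.0507354736328, 153.850830078125) 3.8845105171203613 77.9015632439116
bar (467.7062683105469, -304.109130859375) (11.394096374511719, 98.80826568603516) 3.265101432800293 120.00990322137868 86 [ 467.14150032 -302.6594783   120.00990322]
```

Pile measured: top at 53.9 mm (expected 54), centre within about 1.5 mm of the base, front faces flush within 0.5 mm. The lid and bar heights from the two fixed cameras agree (bar at about (468,-305), case yaw about 4°). Now to the case.

>>> step_arm --plan '[{"travel":[0,-20,0],"twist":[0,-0.12,0],"jaw":0.92},{"travel":[0,-20,0],"twist":[0,-0.12,0],"jaw":0.92},{"travel":[0,-20,0],"twist":[0,-0.12,0],"jaw":0.92},{"travel":[0,-4,0],"twist":[0,-0.12,0],"jaw":0.92},{"travel":[0,0,0],"twist":[0,-0.12,0],"jaw":0.92},{"travel":[0,0,0],"twist":[0,-0.12,0],"jaw":0.92},{"travel":[0,0,0],"twist":[0,-0.12,0],"jaw":0.92},{"travel":[0,0,0],"twist":[0,-0.12,0],"jaw":0.92},{"travel":[0,0,0],"twist":[0,-0.12,0],"jaw":0.92},{"travel":[0,0,0],"twist":[0,-0.12,0],"jaw":0.92},{"travel":[0,0,0],"twist":[0,-0.12,0],"jaw":0.92},{"travel":[0,0,0],"twist":[0,-0.12,0],"jaw":0.92},{"travel":[0,0,0],"twist":[0,-0.12,0],"jaw":0.92},{"travel":[0,0,0],"twist":[0,-0.12,0],"jaw":0.92},{"travel":[0,0,0],"twist":[0,-0.12,0],"jaw":0.92},{"travel":[0,0,0],"twist":[0,-0.11,0],"jaw":0.92}]'

```text
time_s: 16.52
position: [458.2, 286.7, 218.3]
ee_rot: [0.707, 0.027, -0.029, -0.706]
ft_force: [0.2, 0.6, -1.0]
grip_width: 0.921
```

>>> step_arm --plan '[{"travel":[-2.2,0,-37],"twist":[0,0,0],"jaw":0.6},{"travel":[-2.2,0,-37],"twist":[0,0,0],"jaw":0.6},{"travel":[-2.2,0,-37],"twist":[0,0,0],"jaw":0.6},{"travel":[-2.2,0,-37],"twist":[0,0,0],"jaw":0.6},{"travel":[-2.2,0,-37],"twist":[0,0,0],"jaw":0.6},{"travel":[-2.2,0,-37],"twist":[0,0,0],"jaw":0.6},{"travel":[-2.2,0,-37],"twist":[0,0,0],"jaw":0.6},{"travel":[-2.2,0,-37],"twist":[0,0,0],"jaw":0.6},{"travel":[-2.2,0,-37],"twist":[0,0,0],"jaw":0.6},{"travel":[-2.2,0,-37],"twist":[0,0,0],"jaw":0.6},{"travel":[-2.2,0,-37],"twist":[0,0,0],"jaw":0.6},{"travel":[-2.2,0,-37],"twist":[0,0,0],"jaw":0.6},{"travel":[-2.2,0,-37],"twist":[0,0,0],"jaw":0.6},{"travel":[-2.2,0,-37],"twist":[0,0,0],"jaw":0.6},{"travel":[-2.2,0,-37],"twist":[0,0,0],"jaw":0.6},{"travel":[0,0,-36],"twist":[0,0,0],"jaw":0.6},{"travel":[0,0,0],"twist":[0,0,0],"jaw":0.6},{"travel":[0,0,0],"twist":[0,0,0],"jaw":0.6},{"travel":[0,0,0],"twist":[0,0,0],"jaw":0.6}]'

```text
time_s: 18.1
position: [468.1, -303.6, 218.5]
ee_rot: [-0.706, -0.025, 0.026, 0.708]
ft_force: [-0.2, 0.6, -0.2]
grip_width: 0.6
```

```bash
python3 - <<'E'
from h import *
p,d,K,T=grab("wrist"); save("w11",p); np.savez("w11.npz",p=p,d=d,K=K,T=T); P=fcloud(d,K,T)
R_=(P[...,0]>400)&(P[...,0]<640)&(P[...,1]>-400)&(P[...,1]<-210)
lid=P[R_&(abs(P[...,2]-76)<4)]; print("lid",cv2.minAreaRect(lid[:,:2].astype(np.float32)),np.median(lid[:,2]))
m=R_&(P[...,2]>108)&(P[...,2]<127)&(P[...,0]<500); bar=P[m]; print("bar",cv2.minAreaRect(bar[:,:2].astype(np.float32)),np.percentile(bar[:,2],[10,50,90]),len(bar))
v,u=np.nonzero(m); print(u.min(),u.max(),v.min(),v.max())
delta([468,-305,97.5],4)
E
```

```text
lid ((523.0123291015625, -302.94012451171875), (175.89756774902344, 151.21832275390625), 3.85966420173645) 75.57828119637622
bar ((465.1711120605469, -306.559814453125), (9.597288131713867, 100.73116302490234), 4.183834075927734) [117.78257013 119.77923415 120.91383564] 1366
310 322 141 258
cur jaw deg 4.24 pos [ 468.4 -303.   218.9] t 18.15 | twist [-0.0021  0.0042 -0.0013] travel after [ -0.6 121.4  -2. ] j [ 1.05  0.42 -0.67  1.81  0.3   1.02  0.33]
```

View pics/w11.png

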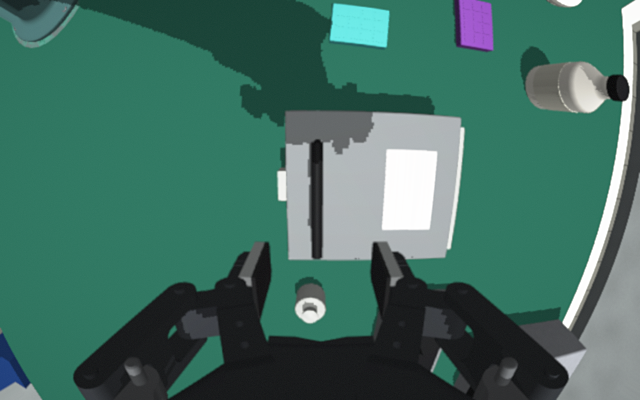

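The handle bar shows at columns 310-322, rows 141-258, about 2.5-3 mm left of the tool's centre plane. The weight at (310,300) stays clear.

>>> step_arm --plan '[{"travel":[-2.5,30,-2],"twist":[0,0,0],"jaw":0.6},{"travel":[0,30,0],"twist":[0,0,0],"jaw":0.6},{"travel":[0,30,0],"twist":[0,0,0],"jaw":0.6},{"travel":[0,20,0],"twist":[0,0,0],"jaw":0.6},{"travel":[0,11,0],"twist":[0,0,0],"jaw":0.6},{"travel":[0,0,0],"twist":[0,0,0],"jaw":0.6},{"travel":[0,0,0],"twist":[0,0,0],"jaw":0.3},{"travel":[0,0,0],"twist":[0,0,0],"jaw":0.15},{"travel":[0,0,0],"twist":[0,0,0],"jaw":0.05},{"travel":[0,0,0],"twist":[0,0,0],"jaw":0.0},{"travel":[0,0,0],"twist":[0,0,0],"jaw":0.0},{"travel":[0,0,0],"twist":[0,0,0],"jaw":0.0},{"travel":[0,0,0],"twist":[0,0,0],"jaw":0.0}]' --squeeze 25

```text
time_s: 19.23
position: [464.9, -307.4, 100.2]
ee_rot: [0.707, 0.024, -0.026, -0.706]
ft_force: [-5.7, 0.4, 6.3]
grip_width: 0.103
```

```bash
python3 - <<'E'
from h import *
s=robot.observe(); print(s["position"],s["ft_force"],s["grip_width"],s["joints"].round(2))
# arc: bar -> grip point offsets in tool axes (x along case x, -y up), 12 rows then rest
th=np.radians(np.linspace(0,60,16)); a=np.arctan2(46,-140); r=np.hypot(140,46)
X=r*np.cos(a-th); Z=r*np.sin(a-th); print(np.diff(X).round(1),(-np.diff(Z)).round(1), X[-1]-X[0],Z[-1]-Z[0])
E
```

```text
[ 464.89678043 -307.35373629  100.24918323] [-5.7423601   0.44899075  6.33566002] 0.10322512639019764 [ 0.98  0.57 -0.59  1.9   0.43  0.8   0.23]
[ 3.5  4.2  4.9  5.5  6.1  6.6  7.2  7.7  8.1  8.5  8.9  9.3  9.5  9.8
 10. ] [-9.7 -9.4 -9.1 -8.7 -8.3 -7.9 -7.4 -6.9 -6.3 -5.7 -5.1 -4.5 -3.8 -3.1
 -2.5] 109.83716857408417 98.24355652982145
```

>>> step_arm --plan '[{"travel":[3.5,-9.7,0],"twist":[0,0,0],"jaw":0.0},{"travel":[4.2,-9.4,0],"twist":[0,0,0],"jaw":0.0},{"travel":[4.9,-9.1,0],"twist":[0,0,0],"jaw":0.0},{"travel":[5.5,-8.7,0],"twist":[0,0,0],"jaw":0.0},{"travel":[6.1,-8.3,0],"twist":[0,0,0],"jaw":0.0},{"travel":[0,0,0],"twist":[0,0,0],"jaw":0.0},{"travel":[0,0,0],"twist":[0,0,0],"jaw":0.0}]'

```text
time_s: 19.82
position: [488.0, -305.7, 145.6]
ee_rot: [0.707, 0.023, -0.027, -0.706]
ft_force: [-9.8, -0.6, 4.7]
grip_width: 0.103
```

>>> step_arm --plan '[{"travel":[6.4,-7.9,0],"twist":[0,0,0],"jaw":0.0},{"travel":[7,-7.4,0],"twist":[0,0,0],"jaw":0.0},{"travel":[7.5,-6.9,0],"twist":[0,0,0],"jaw":0.0},{"travel":[8,-6.3,0],"twist":[0,0,0],"jaw":0.0},{"travel":[8.4,-5.7,0],"twist":[0,0,0],"jaw":0.0},{"travel":[0,0,0],"twist":[0,0,0],"jaw":0.0},{"travel":[0,0,0],"twist":[0,0,0],"jaw":0.0}]'

```text
time_s: 20.4
position: [526.9, -303.2, 181.6]
ee_rot: [0.708, 0.024, -0.026, -0.706]
ft_force: [-11.9, 0.9, 12.3]
grip_width: 0.101
```

>>> step_arm --plan '[{"travel":[8,-6.5,0],"twist":[0,0,0],"jaw":0.0},{"travel":[9,-5.5,0],"twist":[0,0,0],"jaw":0.0},{"travel":[9.5,-4.2,0],"twist":[0,0,0],"jaw":0.0},{"travel":[9.8,-3,0],"twist":[0,0,0],"jaw":0.0},{"travel":[9.8,-2.3,0],"twist":[0,0,0],"jaw":0.0},{"travel":[0,0,0],"twist":[0,0,0],"jaw":0.0},{"travel":[0,0,0],"twist":[0,0,0],"jaw":0.0},{"travel":[0,0,0],"twist":[0,0,0],"jaw":0.0}]'

```text
time_s: 21.07
position: [575.3, -299.7, 201.3]
ee_rot: [0.707, 0.027, -0.024, -0.706]
ft_force: [-3.0, -2.6, 7.7]
grip_width: 0.1
```

```bash
python3 - <<'E'
from h import *
s=robot.observe(); print(s["position"].round(1),s["ft_force"].round(1),s["grip_width"])
e=np.array([np.cos(np.radians(4)),np.sin(np.radians(4))]); 
for n in("scene","top","wrist"):
    p,d,K,T=grab(n); save(n+"E",p); P=(fcloud if n=="wrist" else cloud)(d,K,T)
    hsv=cv2.cvtColor(p,cv2.COLOR_RGB2HSV)
    x=(P[...,:2]-[523,-301.5])@e; y=(P[...,:2]-[523,-301.5])@np.array([-e[1],e[0]])
    m=(abs(y)<70)&(x>-60)&(x<100)&(P[...,2]>85)&(P[...,2]<228)&(hsv[...,2]>95)&(hsv[...,1]<40)
    q=np.stack([x[m],P[...,2][m]],1)
    if len(q)<30: print(n,len(q)); continue
    vx,vz,x0,z0=cv2.fitLine(q.astype(np.float32),cv2.DIST_HUBER,0,.01,.01).ravel()
    print(n,len(q),"lid angle deg",np.degrees(np.arctan2(vz,-vx))%180,"at z=70.5 x=",x0+vx/vz*(70.5-z0))
    if n=="scene": save("sceneEc",cv2.resize(p[80:260,160:420],(780,540),interpolation=cv2.INTER_CUBIC))
E
```

```text
[ 575.3 -299.7  201.3] [-3.  -2.6  7.7] 0.10024499372082311
scene 918 lid angle deg 60.64322 at z=70.5 x= 88.94557
top 21
wrist 20501 lid angle deg 60.14628 at z=70.5 x= 88.857796
```

View pics/sceneEc.png

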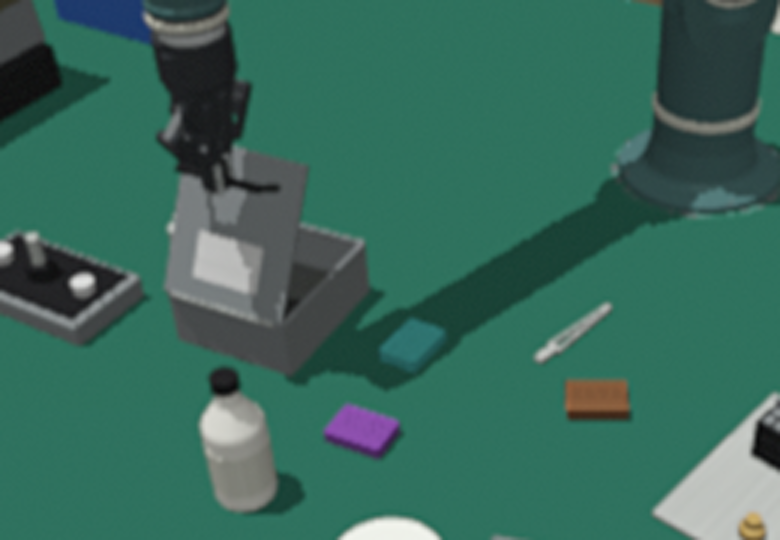

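Both views put the lid at 60.1-60.6°, with the bar held at crop (235,185) and the bystanders in place. A short settle, a pile re-check from the top camera, then I'll hand in.

>>> step_arm --plan '[{"travel":[0,0,0],"twist":[0,0,0],"jaw":0.0},{"travel":[0,0,0],"twist":[0,0,0],"jaw":0.0},{"travel":[0,0,0],"twist":[0,0,0],"jaw":0.0},{"travel":[0,0,0],"twist":[0,0,0],"jaw":0.0},{"travel":[0,0,0],"twist":[0,0,0],"jaw":0.0},{"travel":[0,0,0],"twist":[0,0,0],"jaw":0.0}]'

```text
time_s: 21.72
position: [575.1, -299.8, 201.3]
ee_rot: [0.707, 0.026, -0.024, -0.706]
ft_force: [-3.1, -3.0, 6.0]
grip_width: 0.103
```

```bash
python3 - <<'E'
from h import *
e=np.array([np.cos(np.radians(4)),np.sin(np.radians(4))])
p,d,K,T=grab("wrist"); P=fcloud(d,K,T); hsv=cv2.cvtColor(p,cv2.COLOR_RGB2HSV)
x=(P[...,:2]-[523,-301.5])@e; y=(P[...,:2]-[523,-301.5])@np.array([-e[1],e[0]])
m=(abs(y)<70)&(x>-60)&(x<100)&(P[...,2]>85)&(P[...,2]<228)&(hsv[...,2]>95)&(hsv[...,1]<40)
vx,vz,_,_=cv2.fitLine(np.stack([x[m],P[...,2][m]],1).astype(np.float32),cv2.DIST_HUBER,0,.01,.01).ravel()
a=np.degrees(np.arctan2(vz,-vx))%180; s=robot.observe()
p,d,K,T=grab("top"); P=cloud(d,K,T); m=(np.hypot(P[...,0]-458.5,P[...,1]-288)<45)&(P[...,2]>30)
q=P[m]; print("lid",a,s["position"].round(1),s["ft_force"].round(1),abs(s["qd"]).max().round(4),s["grip_width"],"pile",cv2.minAreaRect(q[:,:2].astype(np.float32)),np.median(q[:,2]))
if 57<a<63 and s["grip_width"]>.07: ticket.hand_in(); print("handed in")
E
```

```text
lid 60.1127 [ 575.1 -299.8  201.2] [-2.2 -3.5  8.4] 0.0022 0.10519620530575623 pile ((460.2486572265625, 285.27142333984375), (47.11841583251953, 64.30623626708984), 75.49658203125) 53.69248264441512
the job is handed in; nothing more can be done
handed in
```

I stacked both loose black trays on the bottom tray and let go. Then I raised the case lid by its handle and handed the job in at about 22 s, still holding it open.

- **Pile:** the last check put the top at 53.7 mm (54 expected) with a 47 × 64 mm outline, turned 15° the same way as the bottom tray. The close wrist view after the second placing showed the front faces flush within about 0.5 mm.
- **Lid:** the wrist camera read 60.1° just before hand-in. A little earlier it read 60.1° and the scene camera 60.6°. The arm was still, with the handle bar in the grip.
- **Disagreements:** the top camera places the pile 2–3 mm away from where the wrist camera does, which is about its pixel size and calibration error. The two ways of locating the handle differed by about 3 mm. That caused side forces of up to about 17 N at the wrist while the lid swung up; I corrected the path and they dropped to under 10 N.
- **Bystanders:** those visible in the last picture I viewed stood in place. I did not measure their positions again.

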